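# Press a layered grill-knob blank in the ratchet press

### The arm

A 7-joint arm with a two-finger parallel gripper is mounted at the origin on the work surface. World frame = base frame: x ahead of the robot, y to its left, z up, the work surface at z = 0. Lengths are in m, angles in rad, forces in N, time in s.
With the tool pointing down it reaches from about 0.4 to 0.9 m from the base axis. Payload 5.5 kg.
Tool frame: the origin (TCP) lies midway between the tips of the shut fingers; the grasp point (between the pads) lies 19 mm behind it (manip.grip_depth is the distance from the TCP to the grasp point, in m); z points along the fingers, y is the line along which they close (so a half turn about z gives the same grasp; the last joint's range is limited). The gripper opens to 92 mm and grips with 3 to 60 N. Pads are 19 mm wide; open, the fingers measure 130 mm over their backs; the gripper's body (75 mm by 190 mm) begins 47 mm behind the grasp point.
Start: joints at [-1.006, 0.501, -0.427, 1.55, 0.221, 1.138, -0.21], TCP at [0.193, 0.621, 0.227] pointing down, gripper open.
Joint ranges: [-2.88, 2.88], [-0.31, 2.03], [-1.54, 1.56], [0.2, 2.42], [-1.41, 4.55], [0.19, 2.02], [-2.57, 2.57]. Speed limits (rad/s): [2.57, 2.57, 3.14, 3.14, 3.14, 3.14, 3.14].

### API

Orientations are given as a unit quaternion [x, y, z, w].
In Python, from bench import manip, effector, viewer gives the robot as it stands. Calls block until the motion is done:
- manip.move_pose(position, orientation): joint-space move of the TCP to a pose.
- manip.servo_line(position, ori=None, vel=0.15): straight line of the TCP; ori=None keeps the orientation; vel is the mean speed in m/s.
- manip.movej(angles): joint-space move.
- effector.open_jaws() and effector.close(f_grip=None): open the fingers fully, or close them until they stop; f_grip is the grip in N (None keeps the last).
- manip.sleep(seconds).
- manip.solve_ik(position, orientation): joint angles nearest the present ones, or None.
- viewer.get_image(name): name is "scene" or "top"; returns the picture (400x640x3 uint8, red, green, blue); there is no depth.
- viewer.get_calibration(name): a dict with "vfov" (degrees; the focal length in pixels is half the picture's height over the tangent of half this angle, whatever the lens; pixels are square), "cx", "cy" (the principal point, pixels), "dist_coeffs" ([k1, k2, p1, p2, k3] as OpenCV has them; the pictures are not rectified), "eye" and "attitude" of the camera in the world. Camera axes: x right, y down, z forward; pixel columns grow to the right and rows downward; lengths in m; the calibration is good to about 2 mm. A picture is of the moment at which its call begins. get_calibration takes no time and is no camera call.
A pose or a line that the arm cannot do raises manip.PlanningError and nothing moves.
- manip.hand_in(): hands the job in; it is judged then, once.
Readings, each from a call of its own:
- manip.current_clock(): time.
- manip.current_q(): joint angles.
- manip.current_joint_velocities(): joint speeds.
- manip.current_tau(): joint torques, N m.
- manip.current_tool_pos(): TCP position.
- manip.current_tcp_rot(): TCP orientation.
- manip.current_force(): force on the tool from outside, world axes, zero at the start.
- manip.current_wrist_torque(): the same for the moment, N m.
- manip.current_finger_gap(): finger opening in m.
- manip.current_gripper_force(): force on a finger pad.
Only numpy, scipy, OpenCV 4.12 (cv2) and the standard library are available. Lean on these libraries where they do the work, as an engineer would, in place of code of your own. Each camera call takes 0.05 s, during which the arm holds its last target. There are 200 camera calls.

### The job

Before loading, test the press's ratchet: first swing its lever backwards (anticlockwise from above) a good quarter turn, which should click round loose, then forwards a quarter turn, which should grip and start the foot down. Then pull the bed out, stack all the wooden discs on it flat and centred on the engraved circle, in any order, with the aluminium pressing plate on top, slide the bed fully home, and pump the lever back and forth until the sprung foot presses firmly on the stack (its spring about half in or more). Leave the stack clamped straight, and leave the barbecue tools and the handle blank where they lie.

Things in the scene. Friction and masses are not known exactly. Their poses are not given: they have to be found in the camera images.
- press: Green cast bench press, fixed. Origin on the bench under the press axis (vertical line through spindle, ram, foot). Its +y is the load side, where the bed slides out on rails (130 mm wide, to y +270, below 28 mm); -x faces the robot. Column 75 x 70 mm at y -180 to -110 mm; head over the axis 75 mm wide, from the column to y +50 mm, 150 to 195 mm above the bench.
- bed (a joint): Travel of the aluminium sliding bed in m: 0 = fully home against its stop under the foot, 0.18 = fully out on the load side (press +y). It takes about 3 N to slide and stays where it is left. A plate 130 mm wide, from 80 mm behind to 65 mm before its centre, top 40 mm above the bench, with a 10 mm high lip along its back edge and a tongue on its outer side (top 38 mm up) that carries the red knob.
- bed_centre (a point): Centre of the bed's top face, 40 mm above the bench: a black engraved circle (70 mm) with a cross. The stack is centred here. Directly under the foot when the bed is home.
- bed_knob (a point): Middle of the red upright knob for sliding the bed, a cylinder 22 mm across and 28 mm tall, from 40 to 68 mm above the bench, 125 mm outwards (press +y) of bed_centre; it moves with the bed.
- lever (a joint): Angle of the red ratchet lever on top of the press, rad, positive clockwise from above, no stops; at 0 it points along press -x. A sprung pawl joins it to the spindle (18 teeth): clockwise it bites after up to 0.35 rad of play and turns the spindle, about 7 N at the grip, up to 12 N as the foot is pressed in; anticlockwise it clicks round loose (1 to 8 N) and the spindle stays.
- grip_centre (a point): Middle of the black upright grip at the lever's end, a freely revolving cylinder 24 mm across, 60 mm tall, from 234 to 294 mm above the bench, 120 mm from the press axis, on the lever arm (top 229 mm above the bench). It stays where it is left. On the load side it is in the way of loading the bed or taking its knob; on the -x side it is clear.
- spindle (a joint): Angle of the screw spindle in rad, positive clockwise from above, 0 at the start. It carries the toothed wheel and a black hand knob (40 mm across, top 264 mm above the bench) on the axis. One turn (6.283) lowers the ram and foot by 36 mm; the screw holds its place by friction.
- foot_face (a point): Centre of the underside of the round steel foot (66 mm across) below the ram, on the press axis; at the start 116 mm above the bench, so 76 mm above the bed, going down as the spindle turns.
- foot (a joint): How far the foot is pushed up into the ram against its yellow spring, in m: 0 = hanging free, 0.010 = pressed fully in (solid). The spring has 20 N of preload and adds 10 N per mm; pressed in half-way (about 0.005) is a firm press.
- disc1_centre (a point): Centre (half-way up) of a mid-brown cherry wooden disc, 64 mm across and 12 mm thick, 32 g, lying flat on the bench at the start; z is its axis, either face may lie up. May be absent.
- disc2_centre (a point): Centre (half-way up) of a dark walnut wooden disc, 64 mm across and 12 mm thick, 32 g, lying flat on the bench at the start; z is its axis, either face may lie up. May be absent.
- disc3_centre (a point): Centre (half-way up) of a mid-brown cherry wooden disc, 64 mm across and 12 mm thick, 32 g, lying flat on the bench at the start; z is its axis, either face may lie up. May be absent.
- disc4_centre (a point): Centre (half-way up) of a dark walnut wooden disc, 64 mm across and 12 mm thick, 32 g, lying flat on the bench at the start; z is its axis, either face may lie up. May be absent.
- caul_centre (a point): Centre (half-way up) of the aluminium pressing plate, a plain disc 64 mm across and 12 mm thick, 100 g, with a small black dot on one face, lying flat on the bench at the start; z is its axis. Always present.
- turner_centre (a point): Bystander: finished slotted barbecue turner, dark wooden handle, about 400 mm long, 85 mm wide at the blade, lying flat beyond the press. Middle of its length, 12 mm up.
- fork_centre (a point): Bystander: two-pronged barbecue fork with a brown wooden handle, about 360 mm long, lying flat to the right of the press. Middle of its length, 11 mm up.
- blank_centre (a point): Bystander: pale handle blank, a 140 x 40 x 30 mm block of wood lying flat behind and to the right of the press. Its centre.
Things that resemble listed ones, but are neither listed nor needed, are in the scene too. Leave any orange or yellow look-alike of the part that bears disc2_centre alone. Of the things that look like the part that bears caul_centre, take the one that is farthest to the robot's right at the start.

How it is judged:
By the outcome, as a careful person would: the job done as asked, in the order asked, and still so for the second after the job is handed in, with the robot touching nothing.
Of disc1, disc2, disc3, disc4 only 2 to 4 are there at a start; the rules pass over those that are not, and their reading is None.
At some moment in a run one of disc1, disc2, disc3, disc4 may be knocked a few centimetres aside while the robot is not near it.
Once in a run the grip may slacken for a moment while it holds something.
It also fails if it takes over 210 s, if anything falls off the work surface, if the arm or the gripper's body presses on something with over 40 N, if the wrist force passes 120 N, or if a joint passes its speed limit or range.

## Working session

There is one attempt and no reset: what is moved stays moved. The work goes in short steps, each a Python script; the robot and the scene stay as the last script left them, time stands still between calls to the robot, and variables do not carry over. Pictures are saved under pics/ and viewed, at most 14 in all, crops included, and the job is handed in when it is done.

```bash
ls; mkdir -p pics; python3 - <<'E'
from bench import manip, effector, viewer
import cv2
for n in ("scene","top"):
    im=viewer.get_image(n); cv2.imwrite(f"pics/{n}0.png",im[:,:,::-1]); print(n,viewer.get_calibration(n))
print(manip.current_clock(),manip.current_tcp_rot(),manip.grip_depth)
E
```

```text
pics
scene {'vfov': 49.62891239868207, 'cx': 317.8590542838531, 'cy': 204.38626670742505, 'dist_coeffs': array([-0.04685608,  0.        ,  0.        ,  0.        ,  0.        ]), 'eye': array([1.4638657, 0.976473 , 1.2359262]), 'attitude': array([ 0.32409559,  0.84284023, -0.39806516, -0.16163701])}
top {'vfov': 51.98438977095893, 'cx': 324.79467932508294, 'cy': 195.0901980929304, 'dist_coeffs': array([-0.0722466,  0.       ,  0.       ,  0.       ,  0.       ]), 'eye': array([0.38500618, 0.00771792, 1.4633472 ]), 'attitude': array([ 0.70766188, -0.70273765,  0.04493137, -0.05792778])}
0.1 [ 1.50299227e-01  9.88640155e-01 -8.70135076e-04 -1.71617097e-04] 0.0188
```

View pics/scene0.png

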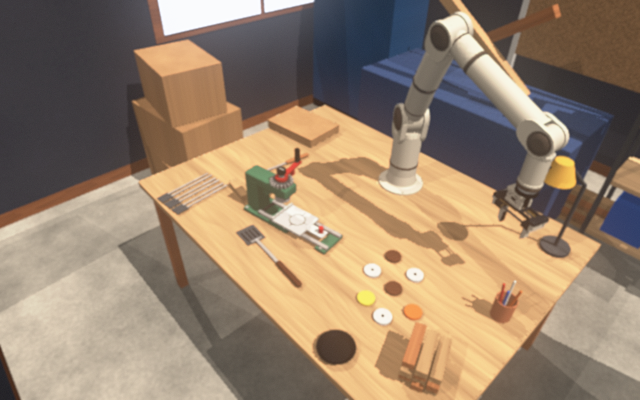

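View pics/top0.png

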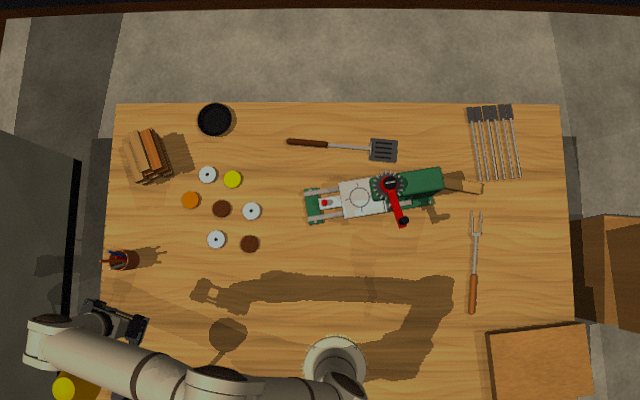

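The top view shows dot-marked metal discs at (207,174), (252,211) and (216,240). The one farthest right is (252,211). The brown discs are at (222,208) and (250,243). The orange (190,200) and yellow (232,179) look-alikes stay put. The press axis is near (390,184), with the lever grip at (403,222). I'll check the choice in a close crop and take positions.

```bash
cat > h.py <<'E'
from bench import manip, effector, viewer
import cv2, numpy as np
from scipy.spatial.transform import Rotation as R
def cam(n):
    c=viewer.get_calibration(n); f=200/np.tan(np.radians(c['vfov']/2))
    return np.array([[f,0,c['cx']],[0,f,c['cy']],[0,0,1]]),c['dist_coeffs'],np.array(c['eye']),R.from_quat(c['attitude']).as_matrix()
def p2w(n,uv,z):
    K,d,e,M=cam(n); u=cv2.undistortPoints(np.array([[uv]],float),K,d)[0,0]
    r=M@np.array([u[0],u[1],1]); return e+r*(z-e[2])/r[2]
def w2p(n,P):
    K,d,e,M=cam(n); P=np.atleast_2d(np.array(P,float))
    return cv2.projectPoints(P,cv2.Rodrigues(M.T)[0],-M.T@e,K,d)[0][:,0]
def shot(n,name,box=None,k=1):
    im=viewer.get_image(n)
    o=im if box is None else im[box[1]:box[3],box[0]:box[2]]
    cv2.imwrite(f"pics/{name}.png",cv2.resize(o,None,fx=k,fy=k,interpolation=cv2.INTER_CUBIC)[:,:,::-1]); return im
def down(th): # tool z down, closing axis (tool y) along world direction at angle th
    y=np.array([np.cos(th),np.sin(th),0]); z=np.array([0,0,-1.]); x=np.cross(y,z)
    return R.from_matrix(np.c_[x,y,z]).as_quat()
E
python3 - <<'E'
from h import *
a=shot("top","t1",(170,150,450,260),2.8)
b=shot("scene","s1",(235,140,435,330),3)
for nm,uv,z in [("knobtop",(390,184),.264),("grip",(403,221),.294),("circle",(359,197),.04),("bedknob",(325,203),.068),("d1",(222,208),.012),("d2",(250,243),.012),("caul",(252,211),.012),("c2",(207,174),.012),("c3",(216,240),.012),("or",(190,200),.012),("ye",(232,179),.012)]:
    print(nm,p2w("top",uv,z).round(4),a[uv[1]-2:uv[1]+3,uv[0]-2:uv[0]+3].mean((0,1)).round())
print(R.from_quat(manip.current_tcp_rot()).as_matrix().round(3))
E
```

```text
knobtop [ 0.5951 -0.1625  0.264 ] [46. 45. 40.]
grip [ 0.483  -0.1938  0.294 ] [19. 17. 17.]
circle [ 0.5876 -0.085   0.04  ] [165. 156. 140.]
bedknob [0.5621 0.0334 0.068 ] [145.  34.  28.]
d1 [0.5488 0.4044 0.012 ] [79. 40. 16.]
d2 [0.4249 0.2987 0.012 ] [79. 40. 15.]
caul [0.5388 0.2952 0.012 ] [127. 131. 126.]
c2 [0.673  0.4655 0.012 ] [122. 125. 120.]
c3 [0.4341 0.4211 0.012 ] [122. 126. 126.]
or [0.577  0.5233 0.012 ] [170.  96.   0.]
ye [0.6548 0.3724 0.012 ] [166. 167.   0.]
[[-0.955  0.297 -0.   ]
 [ 0.297  0.955 -0.001]
 [ 0.    -0.001 -1.   ]]
```

View pics/t1.png

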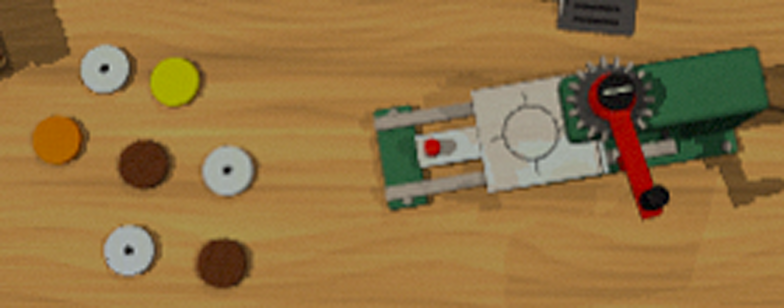

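View pics/s1.png

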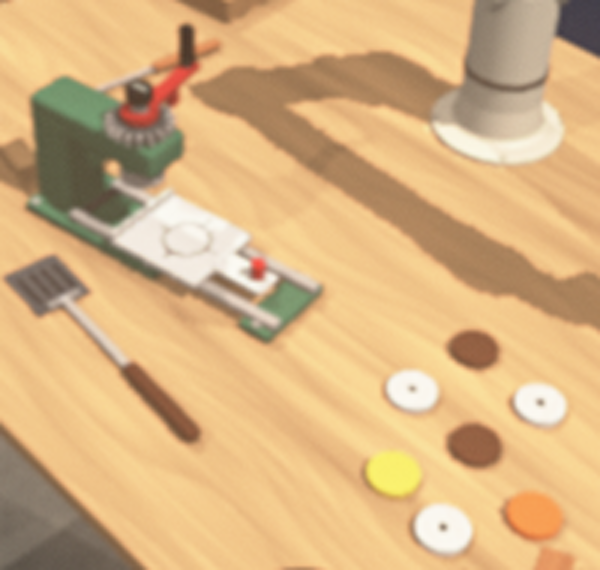

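Both brown discs are the same dark walnut, so two discs are present. The plate to take is the one at (252,211). Next I fit the press pose from both views.

```bash
cat > fit.py <<'E'
from h import *
from scipy.optimize import least_squares
T=lambda c:((c[0]+.5)/2.8-.5+170,(c[1]+.5)/2.8-.5+150)
S=lambda c:((c[0]+.5)/3-.5+235,(c[1]+.5)/3-.5+140)
def pts(p):
    x,y,yaw,bed,lev=p; M=R.from_euler('z',yaw).as_matrix(); o=np.array([x,y,0])
    W=lambda a,b,c:o+M@[a,b,c]
    gx,gy=-.12*np.cos(lev),.12*np.sin(lev)
    return dict(hk=W(0,0,.264),gm=W(gx,gy,.264),gt=W(gx,gy,.294),gb=W(gx,gy,.234),c=W(0,bed,.04),kt=W(0,bed+.125,.068),km=W(0,bed+.125,.054),fl=W(-.065,bed+.065,.04),fr=W(.065,bed+.065,.04))
if __name__=="__main__":
    obs=[("top","hk",T((619,90))),("top","gm",T((653,197))),("top","c",T((530,132))),("top","kt",T((432,147))),("top","fr",T((471,91))),("top","fl",T((490,190))),
     ("scene","hk",S((138,88))),("scene","gt",S((187,29))),("scene","gb",S((184,61))),("scene","c",S((187,240))),("scene","km",S((258,268)))]
    f=lambda p:np.concatenate([w2p(n,pts(p)[k])[0]-uv for n,k,uv in obs])
    s=least_squares(f,[.595,-.16,.17,.08,-.1],x_scale=[.01,.01,.1,.01,.1],loss='soft_l1')
    print(s.x.round(4)); print(f(s.x).reshape(-1,2).round(1).tolist()); np.save("press.npy",s.x)
    for k,v in pts(s.x).items(): print(k,v.round(4))
    x,y,yaw,bed,lev=s.x; o=np.array([x,y,0]);M=R.from_euler('z',yaw).as_matrix()
    for th in (yaw,yaw+np.pi/2,yaw+np.pi,yaw-np.pi/2):
        r=[]
        for a in np.radians(range(-150,151,30)):
            q=manip.solve_ik((o+M@[-.12*np.cos(a),.12*np.sin(a),.26]),down(th)); r.append(q is not None)
        for P in ([.549,.404,.003],[.425,.299,.003],[.539,.295,.003],o+M@[0,.18,.04],o+M@[0,.305,.044],o+M@[0,.125,.044]):
            r.append(manip.solve_ik(np.array(P),down(th)) is not None)
        print(round(th,2),np.array(r).astype(int))
E
python3 fit.py
```

```text
[ 0.6032 -0.1634  0.1837  0.0791 -0.1153]
[[-0.5, -0.5], [-0.0, -0.1], [0.2, -0.2], [-0.1, -0.3], [-0.3, -0.3], [-0.4, 0.6], [-0.2, -1.1], [-0.4, -1.5], [0.8, 0.1], [-0.2, -1.0], [-0.0, -0.5]]
hk [ 0.6032 -0.1634  0.264 ]
gm [ 0.4885 -0.1987  0.264 ]
gt [ 0.4885 -0.1987  0.294 ]
gb [ 0.4885 -0.1987  0.234 ]
c [ 0.5888 -0.0856  0.04  ]
kt [0.5659 0.0373 0.068 ]
km [0.5659 0.0373 0.054 ]
fl [ 0.513  -0.0336  0.04  ]
fr [ 0.6408 -0.0098  0.04  ]
0.18 [1 1 1 1 1 1 1 1 1 1 1 1 1 1 1 1 1]
1.75 [1 1 1 1 1 1 1 1 1 1 1 1 1 1 1 1 1]
3.33 [1 1 1 1 1 1 1 1 1 1 1 1 1 1 1 1 1]
-1.39 [1 1 1 1 1 1 1 1 1 1 1 1 1 1 1 1 1]
```

```bash
cat >> h.py <<'E'
def press(): 
    x,y,yaw,bed,lev=np.load("press.npy"); return np.array([x,y,0]),R.from_euler('z',yaw).as_matrix(),yaw
def W(a,b,c): o,M,_=press(); return o+M@[a,b,c]
def gpos(l,z=.258,r=.12): return W(-r*np.cos(l),r*np.sin(l),z)
def goto(P,th,zs=.36):
    P=np.array(P,float); c=np.array(manip.current_tool_pos())
    if c[2]<zs-.01: manip.servo_line(np.array([c[0],c[1],zs]),vel=.25)
    manip.move_pose(np.array([P[0],P[1],zs]),down(th))
    manip.servo_line(P,vel=.15)
def swing(l0,l1,vel=.12,quiet=False):
    o,M,_=press(); n=max(1,int(np.ceil(abs(l1-l0)/.2))); log=[]
    for l in np.linspace(l0,l1,n+1)[1:]:
        manip.servo_line(gpos(l),vel=vel); F=M.T@np.array(manip.current_force())
        ra=F[:2]@[-np.cos(l),np.sin(l)]; ta=F[:2]@[np.sin(l),np.cos(l)]
        log.append((round(float(l),2),round(float(ra),1),round(float(ta),1),round(float(F[2]),1)))
        if np.linalg.norm(F)>45: print("STOP");break
    print(log); return l
E
python3 - <<'E'
from h import *
_,_,yaw=press()
th=yaw+np.pi/2
l=float(np.load("press.npy")[4])
goto(gpos(l),th)
print(manip.current_force())
effector.close(15); print(manip.current_finger_gap(),manip.current_force())
swing(l,l-.4)
print(manip.current_tool_pos()-gpos(l-.4),manip.current_clock(),manip.current_finger_gap())
shot("top","t2",(340,150,480,260),3)
E
```

```text
[-0.07875956 -0.35368006 -0.0178756 ]
0.023315773290778333 [-0.10479317  0.10800166  0.36972941]
[(-0.25, -1.6, -0.9, -1.7), (-0.38, -3.2, -0.5, -0.9), (-0.52, -4.1, 0.2, -0.0)]
[ 6.11591126e-04  7.24094829e-04 -2.65660650e-05] 6.6833 0.023740142638382734
```

View pics/t2.png

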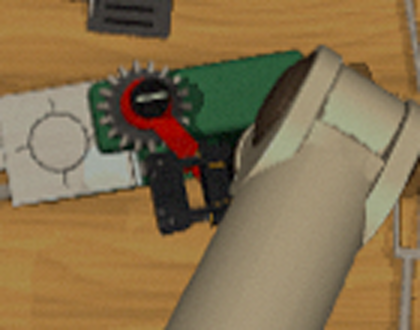

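The lever grip is held and the lever is following with low force. I'll finish the ratchet test.

```bash
python3 - <<'E'
from h import *
_,_,yaw=press()
swing(-.515,-2.05); manip.sleep(.3); swing(-2.05,-.1)
print(manip.current_finger_gap(),manip.current_clock())
effector.open_jaws()
manip.servo_line(gpos(-.1,.36),vel=.2)
manip.move_pose(W(0,.2,.36),down(yaw))
manip.sleep(.2)
c=manip.current_tool_pos();print(c)
manip.move_pose([.35,.45,.36],down(yaw))
shot("top","t3",(170,150,450,260),2.8); print(manip.current_clock())
E
```

```text
[(-0.71, -4.9, -0.5, -0.4), (-0.9, -5.6, 0.4, 1.6), (-1.09, -6.1, 0.0, 0.6), (-1.28, -6.6, -0.3, 1.8), (-1.47, -6.6, -1.5, 3.8), (-1.67, -6.9, -1.1, 3.0), (-1.86, -7.2, 0.2, 5.3), (-2.05, -7.2, -0.3, 4.0)]
[(-1.85, -6.9, 0.1, 3.3), (-1.66, -5.8, -2.2, 2.4), (-1.46, -5.7, -1.4, 1.3), (-1.27, -5.8, -1.8, -0.1), (-1.07, -6.0, -1.6, -0.0), (-0.88, -6.0, -3.3, -1.7), (-0.69, -5.8, -1.5, -2.3), (-0.49, -6.4, -1.4, -4.0), (-0.29, -6.0, -2.0, -4.4), (-0.1, -4.4, -2.1, -3.8)]
0.02356935210126033 13.1833
[0.56664174 0.03269762 0.36003464]
18.7
```

View pics/t3.png

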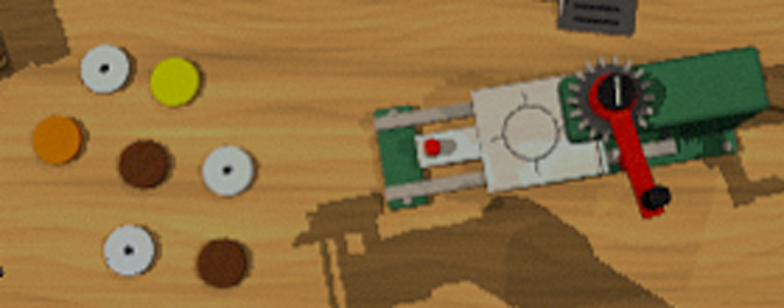

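The hand-knob slot at (617,90) has turned about a quarter, so the spindle was driven. The discs haven't moved. Next I pull the bed out.

```bash
python3 - <<'E'
from h import *
_,M,yaw=press(); bed=np.load("press.npy")[3]
goto(W(0,bed+.125,.046),yaw,.25); print(manip.current_force())
effector.close(20); print(manip.current_finger_gap(),manip.current_force(),manip.current_gripper_force())
for b in (.10,.14,.165,.176):
    manip.servo_line(W(0,b+.125,.046),vel=.1); F=M.T@np.array(manip.current_force());print(b,F.round(1))
    if np.linalg.norm(F)>25: break
print(manip.current_finger_gap())
effector.open_jaws()
c=manip.current_tool_pos(); manip.servo_line([c[0],c[1],.3],vel=.25)
manip.move_pose([.35,.45,.36],down(yaw))
shot("top","t4",(170,150,450,260),2.8); print(manip.current_clock())
E
```

```text
[-0.55768729 -0.62298394 -0.45889222]
0.021334044819663604 [ 5.00626178  0.69588985 -4.44274649] 20.000470876693726
0.1 [ 5.4  3.2 -4.7]
0.14 [ 7.5  2.2 -7.1]
0.165 [ 7.7  2.5 -8. ]
0.176 [ 8.4  2.1 -7.9]
0.021618179174202487
28.4417
```

View pics/t4.png

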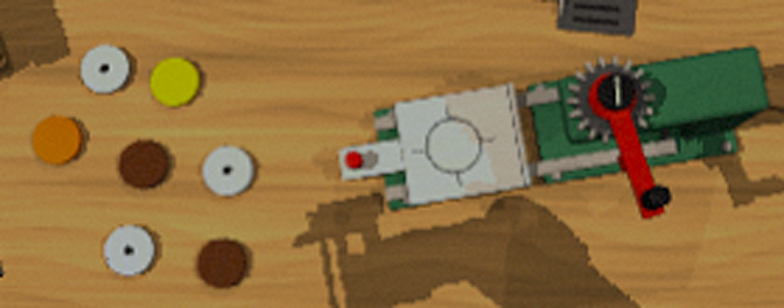

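The bed is out, with its circle at crop (453,146). I'll segment the disc and circle centres, then place the first disc.

```bash
cat >> h.py <<'E'
def blob(im,uv,kind,r=22):
    u,v=map(int,uv); a=im[v-r:v+r+1,u-r:u+r+1].astype(int); R_,G,B=a[...,0],a[...,1],a[...,2]
    # threshold on the colour found at the seed
    hsv=cv2.cvtColor(im[v-r:v+r+1,u-r:u+r+1],cv2.COLOR_RGB2HSV)
    m=((R_<110)&(R_-B>35)) if kind=="brown" else ((hsv[...,1]<50)&(R_>90))
    m=cv2.morphologyEx(m.astype(np.uint8),cv2.MORPH_OPEN,np.ones((3,3)))
    n,l,s,c=cv2.connectedComponentsWithStats(m)
    k=max(range(1,n),key=lambda i:s[i,4]-30*np.hypot(*(c[i]-r)))
    cnt=max(cv2.findContours((l==k).astype(np.uint8),0,cv2.CHAIN_APPROX_NONE)[0],key=len)
    (cx,cy),ax,_=cv2.fitEllipse(cnt)
    return (u-r+cx,v-r+cy),s[k,4],tuple(np.round(ax,1))
def circle(im,uv,r=20):
    u,v=map(int,uv); g=cv2.cvtColor(im[v-r:v+r+1,u-r:u+r+1],cv2.COLOR_RGB2GRAY)
    yy,xx=np.mgrid[-r:r+1,-r:r+1]; cx,cy=uv[0]-u,uv[1]-v
    bh=cv2.morphologyEx(g,cv2.MORPH_BLACKHAT,np.ones((7,7))).astype(float); best=None
    for dx in np.arange(-3,3.1,.25):
        for dy in np.arange(-3,3.1,.25):
            for rr in np.arange(8,12,.25):
                d=np.hypot(xx-cx-dx,yy-cy-dy)-rr; s=(bh*np.exp(-d**2)).sum()/rr
                if best is None or s>best[0]: best=(s,uv[0]+dx,uv[1]+dy,rr)
    return best
E
python3 - <<'E'
from h import *
im=viewer.get_image("top")
for uv,k in [((222,208),"brown"),((250,243),"brown"),((252,211),"al")]:
    p,s,a=blob(im,uv,k); print(np.round(p,1),s,a,p2w("top",p,.012).round(4))
b=circle(im,(331.5,201.8)); print(b,p2w("top",b[1:3],.04),W(0,.176,.04))
E
```

```text
[221.5 208.3] 255 (np.float64(16.2), np.float64(18.3)) [0.5476 0.4063 0.012 ]
[249.5 243.8] 263 (np.float64(16.7), np.float64(18.2)) [0.4221 0.3003 0.012 ]
[251.  210.6] 237 (np.float64(16.5), np.float64(16.9)) [0.54   0.2989 0.012 ]
(np.float64(423.76468510878146), np.float64(331.5), np.float64(201.55), np.float64(9.5)) [0.57093796 0.01116855 0.04      ] [0.57105477 0.00966149 0.04      ]
```

```bash
cat >> h.py <<'E'
TH0=press()[2]
def pick(x,y):
    goto([x,y,.004],TH0+np.pi/2,.15)
    effector.close(5); g1=manip.current_finger_gap(); effector.open_jaws()
    manip.servo_line([x,y,.03],vel=.15); manip.move_pose([x,y,.03],down(TH0)); manip.servo_line([x,y,.004],vel=.1)
    effector.close(30); g2=manip.current_finger_gap()
    manip.servo_line([x,y,.15],vel=.2); print("gaps",g1,g2,manip.current_finger_gap(),manip.current_force().round(1))
def place(c,zb):
    z=zb+.0045
    manip.move_pose([c[0],c[1],.18],down(TH0)); print("gap",manip.current_finger_gap())
    manip.servo_line([c[0],c[1],z+.02],vel=.15); manip.servo_line([c[0],c[1],z],vel=.05)
    print("F",manip.current_force().round(1),manip.current_finger_gap()); effector.open_jaws()
    manip.servo_line([c[0],c[1],.18],vel=.2)
E
python3 - <<'E'
from h import *
pick(.5476,.4063); place((.571,.0100),.040)
manip.move_pose([.35,.45,.3],down(TH0))
im=shot("top","t5",(170,150,450,260),2.8); print(manip.current_clock())
p=blob(im,w2p("top",[.571,.01,.052])[0],"brown"); print(p,p2w("top",p[0],.052))
for uv,k in [((250,243),"brown"),((252,211),"al")]:
    p,s,a=blob(im,uv,k); print(np.round(p,1),s,a,p2w("top",p,.012).round(4))
E
```

```text
gaps 0.06361898289919055 0.06309332159860546 0.06278157102996541 [-0.3 -0.6 -0.7]
gap 0.06319534261735843
F [ 0.6  0.3 -0.4] 0.06285768339706974
42.225
((332.28454208374023, 201.40520858764648), np.int32(250), (np.float64(16.8), np.float64(17.2))) [0.56989302 0.00842106 0.052     ]
[249.7 243.7] 269 (np.float64(16.5), np.float64(18.8)) [0.4222 0.2996 0.012 ]
[251.1 210.8] 234 (np.float64(16.5), np.float64(16.7)) [0.5396 0.2987 0.012 ]
```

View pics/t5.png

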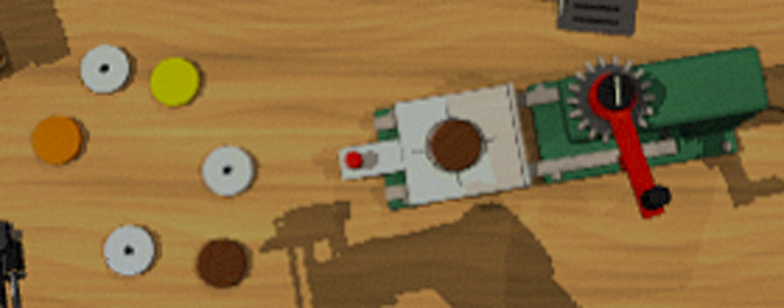

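The first disc sits on the engraved circle at crop (456,146), within about 2 mm. I'll place the second disc, then the plate.

```bash
python3 - <<'E'
from h import *
c=(.571,.0105)
pick(.4222,.2998); place(c,.052)
manip.move_pose([.35,.45,.3],down(TH0))
im=viewer.get_image("top")
p=blob(im,w2p("top",[.571,.01,.064])[0],"brown"); print(p,p2w("top",p[0],.064))
p=blob(im,(251,211),"al"); q=p2w("top",p[0],.012); print(p,q)
if abs(q[0]-.5396)<.005 and abs(q[1]-.2987)<.005:
    pick(q[0],q[1]); place(c,.064)
    manip.move_pose([.35,.45,.3],down(TH0))
    im=shot("top","t6",(290,160,430,250),5); print(manip.current_clock())
    shot("scene","s6",(255,180,355,260),6)
    p=blob(im,w2p("top",[.571,.01,.076])[0],"al"); print(p,p2w("top",p[0],.076))
E
```

```text
gaps 0.0637409686757491 0.06288544868233388 0.06308532746738009 [-0.3 -0.3 -1.6]
gap 0.06311996428490545
F [-0.9  0.4  1.2] 0.06289497499744184
((332.00610542297363, 200.9909152984619), np.int32(254), (np.float64(16.6), np.float64(17.7))) [0.56975264 0.00938099 0.064     ]
((251.01483535766602, 210.62628173828125), np.int32(236), (np.float64(16.5), np.float64(16.8))) [0.54008798 0.29884148 0.012     ]
gaps 0.0634455946940123 0.06264138866817846 0.06276949638332809 [-0.1 -0.7 -1.5]
gap 0.06333105094031237
F [-0.7  0.4 -0.5] 0.06293885083240856
68.5833
((331.9324531555176, 201.64968872070312), np.int32(1540), (np.float64(40.8), np.float64(50.8))) [0.56590122 0.00960477 0.076     ]
```

View pics/t6.png

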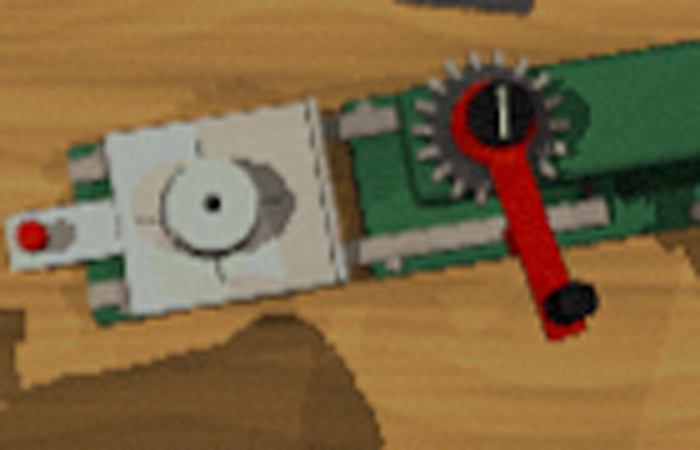

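View pics/s6.png

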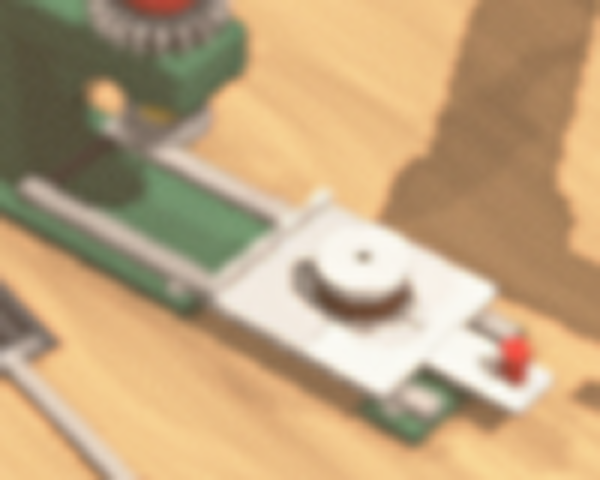

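The stack is neat and centred, with the plate's dot at (332,200). Now I slide the bed home.

```bash
python3 - <<'E'
from h import *
_,M,yaw=press()
goto(W(0.001,.301,.046),yaw,.2)
effector.close(30); print(manip.current_finger_gap(),manip.current_force().round(1))
F0=M.T@np.array(manip.current_force())
manip.servo_line(W(0.001,.135,.046),vel=.05); print((M.T@np.array(manip.current_force())).round(1),manip.current_finger_gap())
for b in np.arange(.008,-.009,-.002):
    manip.servo_line(W(0.001,.125+b,.046),vel=.02); F=M.T@np.array(manip.current_force()); print(round(b,3),F.round(1))
    if F[1]-F0[1]>14: break
effector.open_jaws(); c=manip.current_tool_pos(); manip.servo_line([c[0],c[1],.36],vel=.2)
print(manip.current_clock())
manip.move_pose([.35,.35,.36],down(yaw))
shot("top","t7",(290,150,430,250),4);shot("scene","s7",(235,140,355,260),5)
E
```

```text
0.02174222359785978 [ 5.6  1.3 -4.5]
[-0.3  3.7  6.5] 0.021146556608004196
0.008 [0.1 1.8 5.6]
0.006 [-0.   2.2  5.9]
0.004 [-0.5  2.   5.6]
0.002 [-0.4  2.7  5.9]
0.0 [-0.9  3.3  7.1]
-0.002 [-1.5  7.4 10.2]
-0.004 [-2.1 10.9 12.7]
-0.006 [-4.3 14.8 14.9]
80.7333
```

View pics/s7.png

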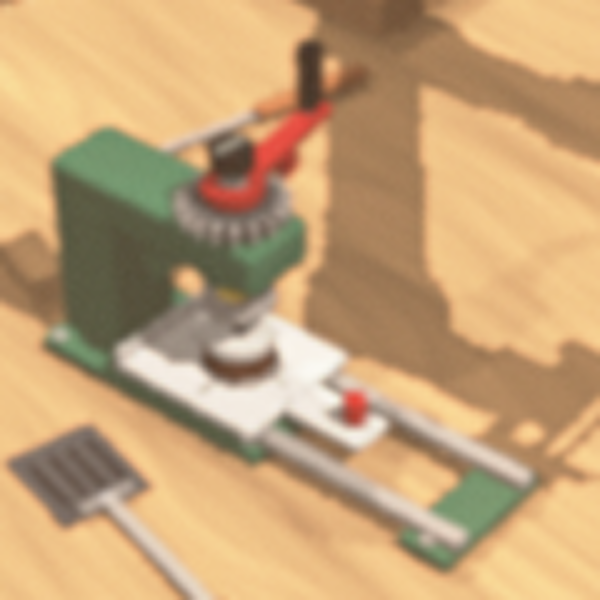

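The bed is home with the stack upright under the foot. Now I pump, tracking the spindle by the hand-knob slot. It has turned about 1.65 rad so far and needs about 8.1 rad in total.

```bash
python3 - <<'E'
from h import *
goto(gpos(-.1),TH0+np.pi/2)
effector.close(15); print(manip.current_finger_gap())
swing(-.1,-1.55); swing(-1.55,1.5)
swing(1.5,-1.55); swing(-1.55,1.5)
print(manip.current_finger_gap(),manip.current_clock())
effector.open_jaws(); manip.servo_line(gpos(1.5,.36),vel=.2)
manip.move_pose([.35,.35,.36],down(TH0+np.pi/2))
a=shot("top","t8",(340,140,440,230),3);b=shot("scene","s8",(235,140,355,260),3)
A=cv2.imread("pics/t8.png");B=cv2.imread("pics/s8.png");o=np.zeros((360,660,3),np.uint8);o[:270,:300]=A;o[:,300:]=B;cv2.imwrite("pics/m8.png",o)
E
```

```text
0.023435592559101666
[(-0.28, -1.2, -1.3, -0.6), (-0.46, -1.7, -0.9, -0.6), (-0.64, -3.1, -1.3, -0.4), (-0.82, -5.7, -1.1, 0.1), (-1.01, -5.5, -1.3, 0.1), (-1.19, -5.5, -0.3, 1.8), (-1.37, -5.1, -0.3, 1.3), (-1.55, -6.1, -0.7, 2.7)]
[(-1.36, -5.9, -2.9, -0.1), (-1.17, -5.6, -2.9, -0.9), (-0.98, -6.3, -2.8, -1.7), (-0.79, -6.5, -2.7, -2.1), (-0.6, -5.9, -2.0, -2.9), (-0.41, -5.6, -2.3, -4.2), (-0.22, -5.0, -1.5, -4.3), (-0.03, -2.5, -1.7, -3.6), (0.17, 0.9, -1.6, -0.3), (0.36, 4.4, -2.5, 3.1), (0.55, 6.7, -2.3, 5.2), (0.74, 6.4, -2.9, 5.2), (0.93, 7.0, -2.4, 4.9), (1.12, 7.3, -3.6, 3.0), (1.31, 6.5, -1.9, 3.5), (1.5, 5.4, -2.8, 1.8)]
[(1.31, 6.7, -0.9, 0.2), (1.12, 7.4, -0.3, -0.1), (0.93, 5.8, -1.4, 1.5), (0.74, 5.9, -0.6, -0.1), (0.55, 3.1, -1.1, -1.1), (0.36, 1.6, 0.5, -4.3), (0.17, -2.7, -1.4, -8.1), (-0.02, -3.7, 0.2, -11.8), (-0.22, -4.7, 0.4, -11.8), (-0.41, -6.4, -1.3, -11.3), (-0.6, -5.9, -2.1, -10.6), (-0.79, -6.5, -0.6, -8.5), (-0.98, -5.6, -0.1, -7.3), (-1.17, -6.1, -0.3, -6.9), (-1.36, -6.4, 0.3, -5.7), (-1.55, -6.2, -0.6, -4.4)]
[(-1.36, -6.1, 0.5, -6.5), (-1.17, -5.8, -1.6, -7.9), (-0.98, -8.0, -1.3, -10.5), (-0.79, -5.9, -3.2, -10.8), (-0.6, -5.9, -1.8, -12.2), (-0.41, -6.7, -1.3, -11.9), (-0.22, -5.6, -1.3, -12.6), (-0.03, -5.1, -1.3, -13.5), (0.17, -3.4, -2.2, -12.9), (0.36, -1.6, -2.4, -11.0), (0.55, 1.2, -2.5, -8.3), (0.74, 4.4, -2.4, -5.6), (0.93, 6.0, -2.7, -5.0), (1.12, 6.6, -4.8, -4.8), (1.31, 6.5, -4.9, -4.6), (1.5, 5.5, -5.0, -4.7)]
0.02405176304250069 106.1333
```

View pics/m8.png

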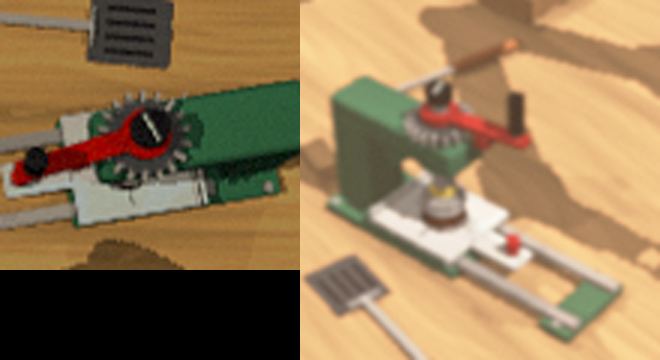

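Contact shows as the tangential force stepping up at about lever 1.1. The slot angle agrees, giving roughly 2.6 mm of spring so far. The pawl is still engaged, so one more forward push of about 0.7 rad should give about 6.5 mm.

```bash
python3 - <<'E'
from h import *
goto(gpos(1.5),TH0+np.pi/2)
effector.close(20); print(manip.current_finger_gap())
swing(1.5,2.2,vel=.08)
print(manip.current_finger_gap(),manip.current_clock())
effector.open_jaws(); manip.servo_line(gpos(2.2,.36),vel=.2)
manip.move_pose([.35,.35,.36],down(TH0+np.pi/2))
a=shot("top","t9",(340,140,440,230),4);b=shot("scene","s9",(260,160,340,240),5)
A=cv2.imread("pics/t9.png");B=cv2.imread("pics/s9.png");o=np.zeros((400,800,3),np.uint8);o[:360,:400]=A;o[:,400:]=B;cv2.imwrite("pics/m9.png",o)
E
```

```text
0.023681601725749696
[(1.68, 6.9, -6.5, 4.1), (1.85, 7.3, -7.2, 3.9), (2.03, 8.9, -7.4, 2.8), (2.2, 9.1, -7.8, 0.9)]
0.023489954078962295 114.9333
```

View pics/m9.png

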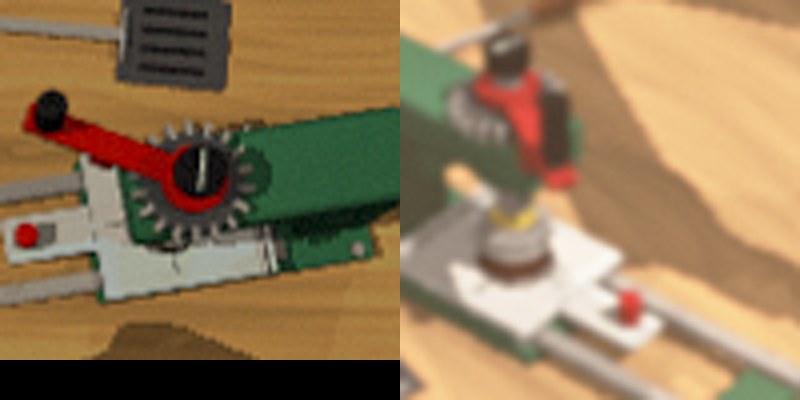

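The slot at (202,170) gives about 8.1 rad in total, or 6–7 mm of spring. The foot sits square on the plate and the stack is straight. Handing in.

```bash
python3 - <<'E'
from h import *
print(manip.hand_in(),manip.current_clock())
E
```

```text
the job is handed in; nothing more can be done
the job is handed in; nothing more can be done
```

The job is handed in, at about 115 s on the robot clock: I tested the ratchet, then stacked both walnut discs (the only two there) with the plate on top, centred on the circle to about 2 mm. The bed is home and the stack is clamped with an estimated 6–7 mm of spring, read from the spindle angle; the barbecue tools and handle blank were not touched.

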